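# Key the slicing disc onto its drive shaft

## Task

The slicing disc is loose on its drive shaft. Lift the yellow tapered key out of the rack, set it upright, head up, in the gap between the shaft and the hub with its sloping face towards the hub's brass-faced wall, then tap or press its head down until the key is tight, and let go. Leave the blue key in the rack.

Things in the scene. Friction and masses are not known exactly. Their poses are not given: they have to be found in the camera images.
- key: Yellow key, 80 g, upright in the rack. Origin: middle of its bottom tip, z up. Body 80 long, 30 wide (y); straight face at x=-5, far face slopes 1:5 from x=+5 (tip) to +21. Grip the head: x -7..23, y -23..23, z 80..112 mm. The head rests on the rack's white top, 95 above the table, body hanging in a 36 mm hole; the holes lie 100 apart along the key's y. It may shift a few mm in the grasp.
- blue_key: Blue key of the same form but thicker (16 mm at the tip, head 36 x 46 x 32 mm), standing in the rack's other hole. Too thick for this hub: leave it there. Origin and axes as for the yellow key.
- gap (a point): Gap mouth on the machine, 126 mm up; z up, x from shaft to hub wall. Shaft flat at x=-6 mm; brass-faced hub wall x=10 here, sloping to -2 at 60 down. Both flare above (hub 14 out, 13 up). Gap 50 long in y between side walls. Key goes upright at x=0 (+-18 mm), its x and y along the gap's: set in by hand its tip stops 32 to 40 below this point, tight about 52 below. Disc 200 across, 60 below.
- hub (a joint): How far the key has pushed the hub and disc sideways along the gap's x, in m: starts at 0 to 0.001; 0.004 is the hard stop, key tight. Shifting it takes roughly 8 to 14 N down on the key's head; it stays where it is left.

How it is judged:
By the outcome, as a careful person would: the job done as asked, in the order asked, and still so for the second after the job is handed in, with the robot touching nothing.
It also fails if it takes over 48 s, if anything falls off the work surface, if the arm or the gripper's body presses on something with over 40 N, if the wrist force passes 120 N, or if a joint passes its speed limit or range.

## Robot

A 6-joint arm with a two-finger parallel gripper is mounted at the origin on the work surface. World frame = base frame: x ahead of the robot, y to its left, z up, the work surface at z = 0. Lengths are in mm, angles in rad, forces in N, time in s.
With the tool pointing down it reaches from about 275 to 825 mm from the base axis. Payload 4.9 kg.
Tool frame: the origin (TCP) lies at the very end of the fingers, on their centre line; the grasp point (between the pads) lies 19 mm behind it (env.grip_depth is the distance from the TCP to the grasp point, in mm); z points along the fingers, y is the direction in which the jaws open and shut (so a half turn about z gives the same grasp; the last joint's range is limited). The gripper opens to 85 mm and grips with 20 to 120 N. Pads are 22 mm wide; open, the fingers measure 114 mm over their backs; the gripper's body (76 mm by 85 mm) begins 54 mm behind the grasp point. The pads swing forward as they close: fully open they stand 13 mm farther back than shut.
Start: joints at [1.085, 0.326, -0.193, 1.052, 0, 1.437], TCP at [189.519, 516.334, 231.281] pointing down, gripper open.
Joint ranges: [-2.65, 2.65], [-0.97, 1.79], [-1.3, 1.35], [-1.93, 2.1], [-1.47, 1.37], [-3.14, 3.14]. Speed limits (rad/s): [2.57, 2.57, 3.14, 3.14, 3.14, 3.14].

## Interface

Orientations are given as a rotation vector (axis times angle).
In Python, from plant import env gives the robot as it stands.
- The arm moves only by the tool step_arm, never from a script. Its argument "plan" is a list of rows, each a list of 5 numbers: the shift along the tool's x, y, z in mm, then the turn about the tool's z in degrees, then the finger opening in mm, from 0 to 85.4. A call has 1 to 20 rows; each row is the pose to reach, as a shift and turn from the pose measured when the call began, along the tool's axes at that moment; what a row does not reach only later rows make up. A row lasts 1/8 s, in which the tool goes at most 62.5 mm and 10.7 degrees, less where a joint would pass 70% of its speed; a pose out of reach is approached as far as the arm can. A call with a gripper value outside its range is refused whole. The fingers move at their own pace and stop on an object; "grip_force" is the grip in N (left out, the last holds). Time passes only in rows, so rows that repeat a pose let the fingers close. It gives the time, the measured TCP pose, the force and the opening at its end, in the units of the state.
- env.sense(): the state, without advancing time (a new reading comes with each control period).
- env.camera(name): name is "scene" or "top" or "wrist"; returns a dict with "img" (384x512x3 uint8, red, green, blue), "fov_y" (degrees; the focal length in pixels is half the picture's height over the tangent of half this angle, whatever the lens; pixels are square), "cx", "cy" (the principal point, pixels), "distortion" ([k1, k2, p1, p2, k3] as OpenCV has them; the pictures are not rectified), "origin" and "orientation" of the camera in the world; the wrist camera has in their place "tool_from_camera" (4x4, takes a point from camera to tool coordinates, whose origin is the TCP and whose axes are the flange's). Camera axes: x right, y down, z forward; pixel columns grow to the right and rows downward; lengths in mm; the calibration is good to about 2 mm. A picture is of the moment at which its call begins: read the wrist's pose just before it. There is no depth.
- env.sign_off(): hands the job in, once; it reports no verdict.
Trained networks look in the newest picture that a camera, given by its name, has taken for a name from the list of things; names that differ only in an ending like _2 or _b are one class to them, and where a whole thing is asked for, a point or a joint stands for the part that bears it (a point fixed in the world has none). Each returns a list of dicts, best first, with "conf" (0 to 1); they miss things now and then, are a little off and sometimes report something else, mostly with a low value. They report only what shows in the picture. A call takes as long as a camera call.
- env.find_in(camera, query): "bbox" ([left, top, width, height] in pixels, round what is visible of it).
- env.pinpoint(camera, query): "at" ([column, row] in pixels: a listed point, or the origin of a listed thing).
The state is a dict: "time_s": time; "q": joint angles; "joint_velocities": joint speeds; "effort": joint torques, N m; "ee_pos": TCP position; "tcp_rot": TCP orientation; "force": force on the tool from outside, world axes, zero at the start; "ft_torque": the same for the moment, N m; "gripper_width": finger opening in mm.
Only numpy, scipy, OpenCV 4.12 (cv2) and the standard library are available. Lean on these libraries where they do the work, as an engineer would, in place of code of your own. Each camera call takes 0.05 s, during which the arm holds its last target. There are 200 camera calls.

## Working session

There is one attempt and no reset: what is moved stays moved. The work goes in short steps, Python scripts to look and compute and a tool call to move; the robot and the scene stay as the last step left them, time stands still between calls to the robot, and variables do not carry over. Pictures are saved under pics/ and viewed, about 8 in all and at most 12, crops included, and the job is handed in when it is done.

Besides the shell and the picture viewer there is one more tool, called after "Request:" as name(argument=value, ...), one argument or row to a line, values as JSON. step_arm: Moves the arm, as the interface text tells. Its arguments: {"type":"object","properties":{"plan":{"type":"array","items":{"type":"array","items":{"type":"number"}}},"grip_force":{"type":"number"}},"required":["plan"]}

```bash
mkdir -p pics; cat > h.py <<'E'
import numpy as np, cv2
from scipy.spatial.transform import Rotation as R
from plant import env
def K(c):
    f=c["img"].shape[0]/2/np.tan(np.radians(c["fov_y"])/2)
    return np.array([[f,0,c["cx"]],[0,f,c["cy"]],[0,0,1]])
def pose(c,s):
    if "origin" in c:
        o=np.array(c["orientation"],float)
        Rm=R.from_rotvec(o).as_matrix() if o.size==3 else o.reshape(3,3)
        return Rm,np.array(c["origin"],float)
    T=np.array(c["tool_from_camera"]);Rt=R.from_rotvec(s["tcp_rot"]).as_matrix()
    return Rt@T[:3,:3],Rt@T[:3,3]+np.array(s["ee_pos"])
def ray(c,s,p):
    u=cv2.undistortPoints(np.array([[p]],float),K(c),np.array(c["distortion"],float))[0,0]
    Rm,o=pose(c,s);d=Rm@np.array([u[0],u[1],1]);return o,d/np.linalg.norm(d)
def onz(c,s,p,z):
    o,d=ray(c,s,p);return o+d*(z-o[2])/d[2]
def proj(c,s,P):
    Rm,o=pose(c,s);P=(np.atleast_2d(P)-o)@Rm
    return cv2.projectPoints(P,np.zeros(3),np.zeros(3),K(c),np.array(c["distortion"],float))[0][:,0]
def tri(rays):
    A=0;b=0
    for o,d in rays:
        M=np.eye(3)-np.outer(d,d);A=A+M;b=b+M@o
    x=np.linalg.solve(A,b);return x,[np.linalg.norm((np.eye(3)-np.outer(d,d))@(x-o)) for o,d in rays]
def save(n,img): cv2.imwrite(f"pics/{n}.png",cv2.cvtColor(img,cv2.COLOR_RGB2BGR))
E
cat > a.py <<'E'
from h import *
s=env.sense();print(s)
C={}
for n in("scene","top","wrist"):
    c=C[n]=env.camera(n);print(n,c.get("origin"),c.get("orientation"),c["fov_y"])
    for q in("key","blue_key","gap"):print(q,env.pinpoint(n,q)[:2],env.find_in(n,q)[:2])
    save(n,c["img"])
for q in("key","blue_key","gap"):
    P=[]
    for n in C:
        r=env.pinpoint(n,q)
        if r and r[0]["conf"]>.4:P.append(ray(C[n],s,r[0]["at"]))
    if len(P)>1:print(q,tri(P))
save("st",np.hstack([cv2.resize(C["scene"]["img"],(400,300)),cv2.resize(C["wrist"]["img"],(400,300))]))
E
python3 a.py
```

```text
{'time_s': 0.0, 'q': array([ 1.08478630e+00,  3.26931067e-01, -1.93573570e-01,  1.05201003e+00,
        1.82825664e-05,  1.43657728e+00]), 'joint_velocities': array([ 2.05672673e-04, -1.36339993e-03,  1.30961039e-03, -9.20745634e-04,
        7.60217234e-05,  1.82195902e-04]), 'effort': array([ 2.26100651e-04, -4.43399155e+01,  2.62442207e+01,  1.55584048e-02,
       -4.64532004e-04, -5.47283179e-07]), 'ee_pos': array([189.24000115, 515.80257727, 230.51273373]), 'tcp_rot': array([-5.49651962e-01, -3.09258414e+00,  2.56119998e-03]), 'force': array([ 0.42998162, -0.65338161,  0.08364519]), 'ft_torque': array([ 0.03182939, -0.02224944, -0.01316935]), 'gripper_width': 85.35585815619176}
scene [1016.26584365 -205.37520731  632.4473605 ] [-2.05655307 -1.30141014  0.5596637 ] 53.35173842765486
key [] [{'bbox': [359.1, 150.5, 26.1, 29.3], 'conf': 0.93}]
blue_key [] [{'bbox': [316.2, 166.1, 32.3, 46.2], 'conf': 0.91}]
gap [{'at': [170.6, 221.2], 'conf': 0.66}] [{'bbox': [103.3, 189.4, 143.4, 131.5], 'conf': 0.8}]
top [464.96235676   4.30735369 844.48348537] [-2.1374766   2.20015765 -0.0963445 ] 47.427847659102476
key [{'at': [134.2, 173.7], 'conf': 0.94}] [{'bbox': [100.2, 154.2, 31.9, 25.9], 'conf': 0.78}]
blue_key [{'at': [181.9, 176.2], 'conf': 0.78}] [{'bbox': [160.8, 153.2, 28.0, 25.9], 'conf': 0.82}]
gap [{'at': [361.9, 173.4], 'conf': 0.65}] [{'bbox': [289.0, 120.7, 133.3, 132.2], 'conf': 0.97}]
wrist None None 67.13188578743507
key [] []
blue_key [] []
gap [] []
gap (array([ 560.5215603 , -159.86039316,  120.30555156]), [np.float64(0.4624323966831205), np.float64(0.46243239668314073)])
```

View pics/top.png

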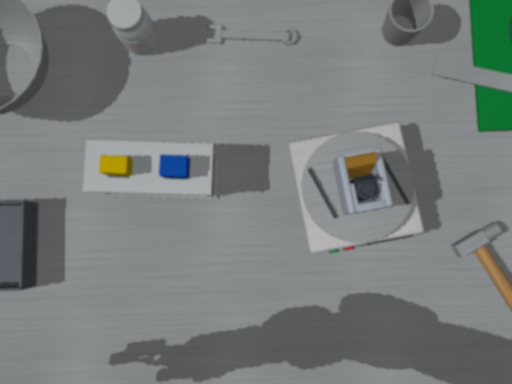

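View pics/scene.png

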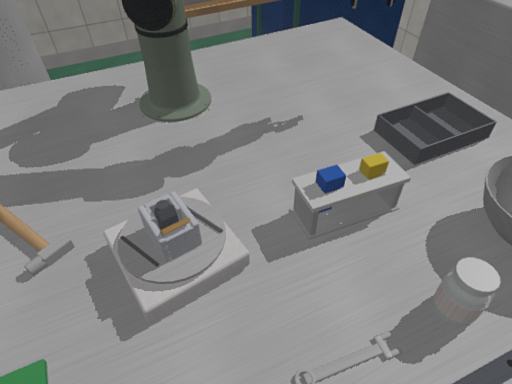

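The top view shows the yellow head at about (115,165), the blue head at (174,166), and the hub with its brass wall at (362,165) and shaft at (368,188). In the scene view the brass wall is on the far side of the shaft from the robot.

```bash
cat > b.py <<'E'
from h import *
s=env.sense()
c=env.camera("top");hsv=cv2.cvtColor(c["img"],cv2.COLOR_RGB2HSV)
print(R.from_rotvec(s["tcp_rot"]).as_matrix().round(3))
for n,(lo,hi) in dict(y=((22,150,60),(35,255,255)),b=((105,150,40),(130,255,255)),br=((10,130,40),(21,255,255))).items():
    m=cv2.inRange(hsv,lo,hi);k,l,st,ce=cv2.connectedComponentsWithStats(m)
    for i in range(1,k):
        if st[i,4]<60 or st[i,0]>420:continue
        pts=np.argwhere(l==i)[:,::-1].astype(np.float32)
        print(n,st[i],ce[i])
        P=np.array([onz(c,s,p,127)[:2] for p in pts]).astype(np.float32)
        print("  world z127",cv2.minAreaRect(P))
for q in("key","blue_key"):
    r=env.pinpoint("top",q)
    if r:print(q,r[0],onz(c,s,r[0]["at"],15))
r=env.pinpoint("top","gap");print(onz(c,s,r[0]["at"],126))
for p in((86,141),(214,143),(212,195),(83,193)):print(p,onz(c,s,p,95)[:2])
E
python3 b.py
```

```text
[[-0.939  0.345 -0.   ]
 [ 0.345  0.939 -0.   ]
 [ 0.    -0.    -1.   ]]
y [100 156  32  20 577] [115.52339688 165.11611785]
  world z127 ((584.9701538085938, 248.80453491210938), (51.211788177490234, 31.772216796875), 88.36601257324219)
b [160 156  29  22 600] [174.31666667 166.365     ]
  world z127 ((580.5484619140625, 152.11187744140625), (46.565853118896484, 35.168182373046875), 88.36185455322266)
br [347 153  29  24 519] [360.72447013 164.39691715]
  world z127 ((573.9578857421875, -158.97425842285156), (32.76748275756836, 49.608367919921875), 8.959927558898926)
key {'at': [134.3, 178.6], 'conf': 0.56} [577.37348163 251.12113127  15.        ]
blue_key {'at': [183.1, 177.2], 'conf': 0.68} [577.38426327 158.16076615  15.        ]
[ 565.0615334  -163.46619373  126.        ]
(86, 141) [634.62388823 310.33658433]
(214, 143) [624.97407962  88.84024032]
(212, 195) [534.19814345  93.97475274]
(83, 193) [544.1364941  314.72762619]
```

Request:
step_arm(
  plan=[
    [-20, -5, 0, -1, 85],
    [-65, -16, 0, -3, 85],
    [-115, -28, 0, -5, 85],
    [-165, -40, 0, -7, 85],
    [-215, -52, 0, -9, 85],
    [-265, -64, 0, -11, 85],
    [-315, -76, 0, -13, 85],
    [-365, -88, 0, -15, 85],
    [-415, -100, 0, -16.5, 85],
    [-450, -108, 0, -17.7, 85],
    [-464, -111.4, 0, -17.7, 85],
    [-464, -111.4, 0, -17.7, 85],
  ],
)

```text
time_s: 3.2
ee_pos: [586.8, 251.6, 230.9]
tcp_rot: [-0.069, -3.14, -0.0]
force: [-0.3, -0.4, 0.7]
gripper_width: 85.2
```

```bash
cat > c.py <<'E'
from h import *
s=env.sense();print(s["time_s"],s["ee_pos"],R.from_rotvec(s["tcp_rot"]).as_matrix().round(3).tolist(),s["q"].round(2))
c=env.camera("wrist");save("w1",c["img"])
for q in("key","blue_key","gap"):
    r=env.pinpoint("wrist",q)
    if r:print(q,r[:2],onz(c,s,r[0]["at"],126 if q=="gap" else 15))
hsv=cv2.cvtColor(c["img"],cv2.COLOR_RGB2HSV)
for n,(lo,hi) in dict(y=((22,150,60),(35,255,255)),b=((105,150,40),(130,255,255))).items():
    m=cv2.inRange(hsv,lo,hi);k,l,st,ce=cv2.connectedComponentsWithStats(m)
    for i in range(1,k):
        if st[i,4]<100:continue
        P=np.array([onz(c,s,p,127)[:2] for p in np.argwhere(l==i)[:,::-1].astype(np.float32)]).astype(np.float32)
        print(n,st[i],cv2.minAreaRect(P),P.min(0),P.max(0))
E
python3 c.py
```

```text
3.2 [586.79029981 251.61468531 230.92902307] [[-0.999, 0.044, -0.001], [0.044, 0.999, 0.0], [0.001, 0.0, -1.0]] [0.29 0.49 0.06 1.14 0.   0.33]
key [{'at': [263.0, 153.3], 'conf': 0.63}] [581.39422088 253.20616524  15.        ]
blue_key [{'at': [186.1, 154.4], 'conf': 0.6}] [578.264745   155.88165026  15.        ]
y [ 241  160   51   41 1946] ((583.6139526367188, 255.40809631347656), (44.76329803466797, 37.195796966552734), 87.4330825805664) [564.4642  232.25906] [603.1477  278.08905]
b [ 130  158   60   45 2423] ((579.4092407226562, 160.2937774658203), (52.66844177246094, 41.303253173828125), 87.62689971923828) [558.69354 133.20872] [600.76874 187.24667]
```

View pics/w1.png

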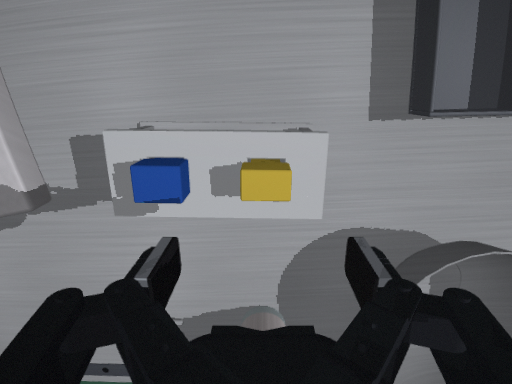

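The wrist view shows the yellow head at (266,180) and the blue head at (161,180). The open fingers straddle the key along its y axis.

Request:
step_arm(
  plan=[
    [0, 1.4, 20, 0, 85],
    [0, 1.4, 55, 0, 85],
    [0, 1.4, 90, 0, 85],
    [0, 1.4, 115, 0, 85],
    [0, 1.4, 127, 0, 85],
    [0, 1.4, 130, 0, 85],
    [0, 1.4, 130, 0, 65],
    [0, 1.4, 130, 0, 52],
    [0, 1.4, 130, 0, 44],
    [0, 1.4, 130, 0, 40],
    [0, 1.4, 130, 0, 40],
    [0, 1.4, 130, 0, 40],
  ],
  grip_force=60,
)

```text
time_s: 4.9
ee_pos: [586.4, 254.5, 102.9]
tcp_rot: [0.065, 3.139, 0.001]
force: [-0.4, 0.5, 5.7]
gripper_width: 44.7
```

Request:
step_arm(
  plan=[
    [0, 0, -5, 0, 40],
    [0, 0, -25, 0, 40],
    [0, 0, -60, 0, 40],
    [0, 0, -95, 0, 40],
    [0, 0, -125, 0, 40],
    [0, 0, -140, 0, 40],
    [0, 0, -140, 0, 40],
  ],
)

```text
time_s: 5.78
ee_pos: [586.7, 254.6, 243.7]
tcp_rot: [0.065, 3.138, 0.002]
force: [-0.1, -0.3, -0.4]
gripper_width: 44.7
```

```bash
cat > d.py <<'E'
from h import *
s=env.sense();print(s["time_s"],s["ee_pos"],s["gripper_width"],s["force"])
c=env.camera("scene")
for q in("key","gap"):print(q,env.pinpoint("scene",q)[:2],env.find_in("scene",q)[:1])
a=cv2.resize(c["img"][50:240,280:480],None,fx=2,fy=2);b=cv2.resize(c["img"][180:320,90:260],None,fx=2.2,fy=2.2)
h=max(a.shape[0],b.shape[0]);f=lambda i:cv2.copyMakeBorder(i,0,h-i.shape[0],0,0,cv2.BORDER_CONSTANT)
save("s2",np.hstack([f(a),f(b)]))
E
python3 d.py
```

```text
5.775 [586.68540888 254.57800673 243.65023244] 44.70659877441578 [-0.11961275 -0.2784914  -0.43538531]
key [{'at': [373.4, 144.4], 'conf': 0.83}] []
gap [{'at': [169.7, 218.4], 'conf': 0.64}] [{'bbox': [107.5, 188.1, 141.8, 135.7], 'conf': 0.98}]
```

View pics/s2.png

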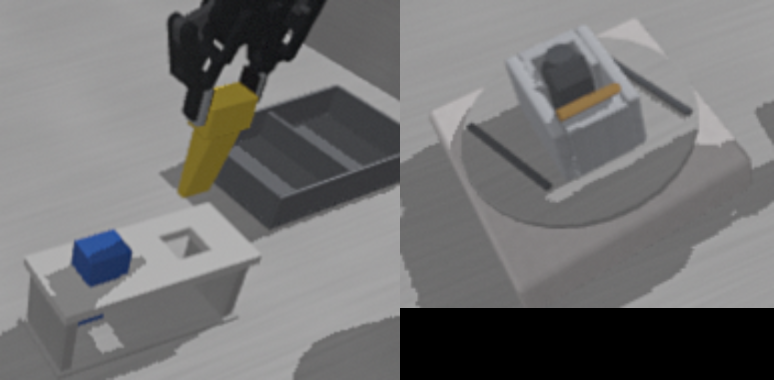

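The scene crop shows the yellow key lifted clear, with its tip at about (372,146) in the full picture. I'll work out which way the slope faces and any tilt by fitting the model silhouette.

```bash
cat > fit.py <<'E'
from h import *
from scipy.optimize import minimize
body=np.array([[x,y,z] for y in(-15,15) for x,z in((-5,0),(5,0),(-5,80),(21,80))],float)
head=np.array([[x,y,z] for x in(-7,23) for y in(-23,23) for z in(80,112)],float)
U=4
def ymask(img):
    hsv=cv2.cvtColor(cv2.resize(img,None,fx=U,fy=U,interpolation=cv2.INTER_LINEAR),cv2.COLOR_RGB2HSV);return cv2.inRange(hsv,(21,130,30),(36,255,255))>0
def model(c,s,p,yaw,flip):
    Rk=R.from_euler("ZYX",[yaw+180*flip+p[5],p[3],p[4]],degrees=True).as_matrix()
    m=np.zeros((384*U,512*U),np.uint8)
    for B in(body,head):
        q=proj(c,s,B@Rk.T+p[:3]);q=((q+.5)*U-.5)
        cv2.fillConvexPoly(m,cv2.convexHull((q*16).round().astype(np.int32)),1,shift=4)
    return m>0
def fit(C,s,x0,yaw,flip,occl=()):
    # occluded by gripper: score only yellow-outside-model and model-missing below the head
    M={n:ymask(C[n]["img"]) for n in C}
    def cost(p):
        v=0
        for n in C:
            m=model(C[n],s,p,yaw,flip);y=M[n]
            bad=(m&~y)
            w=np.ones_like(y,float)
            if n in occl: # dark gripper pixels do not count as missing
                w[cv2.resize(C[n]["img"],None,fx=U,fy=U).max(2)<70]=0
            v+=((y&~m).sum()+(bad*w).sum())/y.sum()
        d=np.array(p)-x0
        return v+.0005*(d[:3]**2).sum()+.0005*(d[3:]**2).sum()+.002*d[5]**2
    best=minimize(cost,x0,method="Nelder-Mead",options=dict(initial_simplex=np.vstack([x0]+[np.array(x0)+np.eye(6)[i]*[4,4,4,4,4,2][i] for i in range(6)]),maxiter=250))
    return best
E
cat > e.py <<'E'
from fit import *
s=env.sense();C={n:env.camera(n) for n in("scene","top")}
for n in C:print(n,ymask(C[n]["img"]).sum()/U/U)
print(env.pinpoint("top","key")[:1])
t=s["ee_pos"]
use={"scene":C["scene"]}
if ymask(C["top"]["img"]).sum()/U/U>150:use=C
for fl in(0,1):
    a=np.radians(-2.5+180*fl);o=t[:2]-8*np.array([np.cos(a),np.sin(a)])
    b=fit(use,s,[o[0],o[1],t[2]-88,0,0,0],-2.5,fl,("scene","top"));print(fl,b.fun,b.x.round(1),"relTCP",(b.x[:3]-t).round(1))
E
time python3 e.py
```

```text
scene 1074.0625
top 505.5
[{'at': [106.7, 167.9], 'conf': 0.81}]
0 0.2713015893862377 [ 5.807e+02  2.548e+02  1.546e+02  5.000e-01 -1.000e-01 -7.000e-01] relTCP [ -4.7   0.6 -86.7]
1 0.4319425513755149 [ 5.818e+02  2.551e+02  1.546e+02 -1.010e+01  2.000e-01 -1.500e+00] relTCP [ -3.7   0.9 -86.7]
real	5m30.503s
user	5m13.147s
sys	0m23.970s
```

The fit settles it: the key's x is along world +x (cost 0.27 against 0.43 flipped) and it hangs upright. Next I'll move near the hub, offset so that the wrist camera can see the gap.

Request:
step_arm(
  plan=[
    [-3, -15, -10, -0.5, 40],
    [-8, -50, -20, -1.5, 40],
    [-16, -100, -20, -3, 40],
    [-24, -150, -20, -4.5, 40],
    [-32, -200, -20, -6, 40],
    [-40, -250, -20, -7.5, 40],
    [-48, -300, -20, -9, 40],
    [-56, -350, -20, -10.5, 40],
    [-63, -390, -20, -11.5, 40],
    [-66, -408, -20, -11.5, 40],
    [-66, -412.5, -20, -11.5, 40],
    [-66, -412.5, -20, -11.5, 40],
  ],
)

```text
time_s: 7.68
ee_pos: [634.5, -159.8, 262.0]
tcp_rot: [-0.251, 3.131, 0.001]
force: [0.5, 1.3, -0.7]
gripper_width: 44.8
```

```bash
cat > g.py <<'E'
from h import *
s=env.sense();print(s["time_s"],s["ee_pos"],R.from_rotvec(s["tcp_rot"]).as_matrix().round(3).tolist())
c=env.camera("wrist");save("w3",c["img"])
P=[]
for n in("wrist","top","scene"):
    k=c if n=="wrist" else env.camera(n)
    r=env.pinpoint(n,"gap")
    if r:print(n,r[:2],onz(k,s,r[0]["at"],126));P.append(ray(k,s,r[0]["at"]))
if len(P)>1:print(tri(P))
E
python3 g.py
```

```text
7.675 [ 634.53108234 -159.82548628  262.02876821] [[-0.987, -0.159, 0.0], [-0.159, 0.987, 0.001], [-0.0, 0.001, -1.0]]
wrist [{'at': [272.0, 100.0], 'conf': 0.82}] [ 562.32772895 -161.52901583  126.        ]
top [{'at': [365.0, 171.5], 'conf': 0.93}] [ 562.89758551 -163.35795537  126.        ]
scene [{'at': [171.5, 220.2], 'conf': 0.7}] [ 563.87533983 -158.73897098  126.        ]
(array([ 562.93570778, -161.15144531,  126.21582383]), [np.float64(0.7219976969087949), np.float64(2.1038402215059353), np.float64(2.580763964553178)])
```

View pics/w3.png

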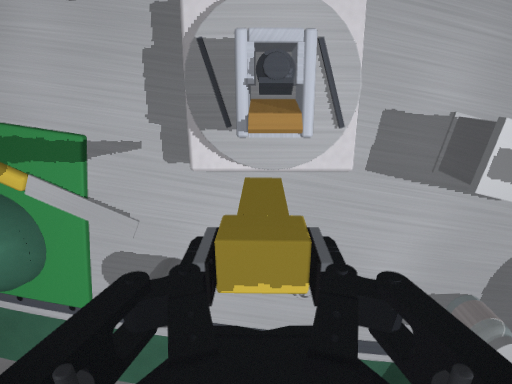

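The wrist view shows the hub walls parallel to the tool, the brass wall at (275,115), the gap slot at (275,90), and the key hanging straight. All three cameras agree on the gap mouth, at z 126.2. Moving over it and starting down.

Request:
step_arm(
  plan=[
    [8, 1, 0, 0, 40],
    [25, 3.5, 0, 0, 40],
    [45, 6.5, 0, 0, 40],
    [60, 8.5, 0, 0, 40],
    [66.2, 9.5, 0, 0, 40],
    [66.2, 9.5, 5, 0, 40],
    [66.2, 9.5, 15, 0, 40],
    [66.2, 9.5, 25, 0, 40],
    [66.2, 9.5, 30, 0, 40],
    [66.2, 9.5, 30, 0, 40],
  ],
)

```text
time_s: 9.22
ee_pos: [567.7, -160.6, 231.2]
tcp_rot: [0.252, -3.131, -0.002]
force: [-0.0, -0.1, 0.3]
gripper_width: 44.6
```

```bash
cat > i.py <<'E'
import sys
from h import *
s=env.sense();print(s["time_s"],s["ee_pos"],s["force"].round(1),s["ft_torque"].round(2))
c=env.camera("scene");a=cv2.resize(c["img"][110:260,90:260],None,fx=2.35,fy=2.35,interpolation=cv2.INTER_CUBIC)
w=env.camera("wrist");b=cv2.resize(w["img"],(400,300))
b=cv2.copyMakeBorder(b,0,max(0,a.shape[0]-300),0,0,cv2.BORDER_CONSTANT)
save(sys.argv[1],np.hstack([a,b]))
r=env.pinpoint("scene","key");g=env.pinpoint("scene","gap");print(r[:1],g[:1])
E
python3 i.py p4
```

```text
9.225 [ 567.70348932 -160.55936246  231.15766626] [-0.  -0.1  0.3] [-0.02 -0.04  0.02]
[{'at': [166.0, 210.5], 'conf': 0.65}] [{'at': [170.3, 219.6], 'conf': 0.59}]
```

View pics/p4.png

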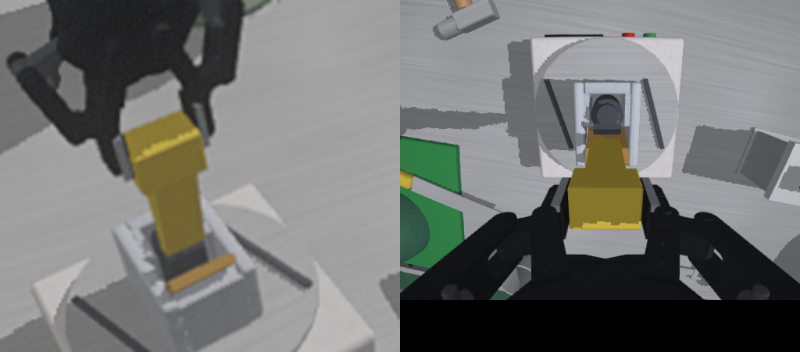

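Scene and wrist views show the tip centred over the gap between the shaft and the brass wall. Continuing slowly.

Request:
step_arm(
  plan=[
    [0, 0, 4, 0, 40],
    [0, 0, 10, 0, 40],
    [0, 0, 15, 0, 40],
    [0, 0, 20, 0, 40],
    [0, 0, 25, 0, 40],
    [0, 0, 30, 0, 40],
    [0, 0, 34, 0, 40],
    [0, 0, 38, 0, 40],
    [0, 0, 38, 0, 40],
  ],
)

```text
time_s: 10.55
ee_pos: [568.1, -160.7, 194.0]
tcp_rot: [-0.252, 3.131, 0.001]
force: [0.3, 0.5, -0.8]
gripper_width: 45.0
```

Request:
step_arm(
  plan=[
    [0, 0, 2, 0, 40],
    [0, 0, 4, 0, 40],
    [0, 0, 6, 0, 40],
    [0, 0, 8, 0, 40],
    [0, 0, 10, 0, 40],
    [0, 0, 12, 0, 40],
    [0, 0, 12, 0, 40],
  ],
)

```text
time_s: 11.42
ee_pos: [568.0, -160.8, 181.9]
tcp_rot: [-0.253, 3.131, 0.001]
force: [-0.3, -0.4, -2.0]
gripper_width: 44.9
```

Request:
step_arm(
  plan=[
    [0, 0, 1.5, 0, 40],
    [0, 0, 3, 0, 40],
    [0, 0, 4.5, 0, 40],
    [0, 0, 6, 0, 40],
    [0, 0, 6, 0, 40],
  ],
)

```text
time_s: 12.05
ee_pos: [568.3, -161.4, 177.7]
tcp_rot: [-0.253, 3.13, -0.003]
force: [-3.3, -0.3, 9.1]
gripper_width: 45.1
```

Request:
step_arm(
  plan=[
    [1, 0, 1.5, 0, 40],
    [1, 0, 3, 0, 40],
    [1, 0, 4.5, 0, 40],
    [1, 0, 6, 0, 40],
    [1, 0, 6, 0, 40],
  ],
)

```text
time_s: 12.68
ee_pos: [568.3, -162.2, 173.8]
tcp_rot: [-0.253, 3.127, -0.006]
force: [-2.1, 0.1, 10.3]
gripper_width: 44.8
```

Request:
step_arm(
  plan=[
    [0, 0, 2, 0, 40],
    [0, 0, 4, 0, 40],
    [0, 0, 6, 0, 40],
    [0, 0, 8, 0, 40],
    [0, 0, 9, 0, 40],
    [0, 0, 9, 0, 40],
  ],
)

```text
time_s: 13.42
ee_pos: [568.4, -163.1, 166.5]
tcp_rot: [-0.253, 3.126, -0.009]
force: [-3.8, -1.1, 9.9]
gripper_width: 45.1
```

Request:
step_arm(
  plan=[
    [0, -1, 2, 0, 40],
    [0, -1, 4, 0, 40],
    [0, -1, 6, 0, 40],
    [0, -1, 7, 0, 40],
    [0, -1, 7, 0, 40],
  ],
)

```text
time_s: 14.05
ee_pos: [568.7, -164.4, 162.2]
tcp_rot: [-0.253, 3.125, -0.012]
force: [-6.0, 1.0, 16.7]
gripper_width: 44.4
```

Request:
step_arm(
  plan=[
    [0, 0, 2, 0, 40],
    [0, 0, 4, 0, 40],
    [0, 0, 6, 0, 40],
    [0, 0, 6, 0, 40],
  ],
)

```text
time_s: 14.55
ee_pos: [568.8, -164.5, 161.8]
tcp_rot: [-0.255, 3.122, -0.015]
force: [-13.3, 3.5, 35.5]
gripper_width: 45.1
```

The force jumped to 35 N with almost no travel, so it is tight. Letting go.

Request:
step_arm(
  plan=[
    [0, 0, -0.5, 0, 45],
    [0, 0, -0.5, 0, 60],
    [0, 0, -0.5, 0, 75],
    [0, 0, -0.5, 0, 85],
    [0, 0, -0.5, 0, 85],
    [0, 0, -5, 0, 85],
    [0, 0, -20, 0, 85],
    [0, 0, -45, 0, 85],
    [0, 0, -70, 0, 85],
    [0, 0, -80, 0, 85],
    [0, 0, -80, 0, 85],
  ],
)

```text
time_s: 15.92
ee_pos: [568.5, -164.0, 242.8]
tcp_rot: [-0.255, 3.12, -0.017]
force: [-1.0, -0.7, -0.5]
gripper_width: 84.9
```

```bash
python3 i.py p5
```

```text
15.925 [ 568.46370516 -164.02281229  242.75742334] [-1.  -0.7 -0.5] [-0.01  0.05  0.05]
[{'at': [174.0, 237.6], 'conf': 0.82}] [{'at': [171.5, 219.0], 'conf': 0.57}]
```

View pics/p5.png

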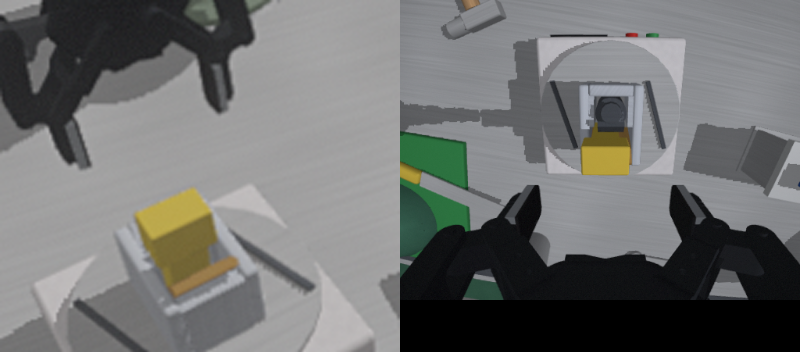

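The key stands upright in the gap with its slope against the brass wall and the gripper clear of it. I'll confirm tightness by pressing the head with shut fingers.

Request:
step_arm(
  plan=[
    [-2, 0, 5, 0, 50],
    [-2, 0, 15, 0, 20],
    [-2, 0, 28, 0, 0],
    [-2, 0, 40, 0, 0],
    [-2, 0, 46, 0, 0],
    [-2, 0, 49, 0, 0],
    [-2, 0, 51, 0, 0],
    [-2, 0, 53, 0, 0],
    [-2, 0, 55, 0, 0],
    [-2, 0, 57, 0, 0],
    [-2, 0, 57, 0, 0],
  ],
)

```text
time_s: 17.5
ee_pos: [570.1, -164.0, 185.9]
tcp_rot: [-0.255, 3.122, -0.016]
force: [-4.4, 1.0, 11.7]
gripper_width: 0.0
```

Request:
step_arm(
  plan=[
    [0, 0, 1.5, 0, 0],
    [0, 0, 3, 0, 0],
    [0, 0, 4.5, 0, 0],
    [0, 0, 4.5, 0, 0],
  ],
)

```text
time_s: 18.0
ee_pos: [570.2, -164.4, 185.7]
tcp_rot: [-0.254, 3.119, -0.02]
force: [-9.1, 3.5, 24.7]
gripper_width: -0.1
```

At 24.7 N the head moved only 0.2 mm. Its top at 185.7 puts the tip about 52 mm deep, which means tight. Retreating.

Request:
step_arm(
  plan=[
    [0, 0, -3, 0, 0],
    [0, 0, -10, 0, 0],
    [0, 0, -30, 0, 0],
    [0, 0, -60, 0, 0],
    [0, 0, -90, 0, 0],
    [0, 0, -100, 0, 0],
    [0, 0, -100, 0, 0],
  ],
)

```text
time_s: 18.88
ee_pos: [569.2, -163.3, 285.6]
tcp_rot: [-0.254, 3.119, -0.02]
force: [1.5, 0.6, -0.5]
gripper_width: -0.0
```

```bash
python3 - <<'E'
from h import *
s=env.sense();print(s["time_s"],s["ee_pos"],s["force"].round(1))
c=env.camera("scene");save("p6",c["img"])
E
```

```text
18.875 [ 569.20065048 -163.30430258  285.56402558] [ 1.5  0.6 -0.5]
```

View pics/p6.png

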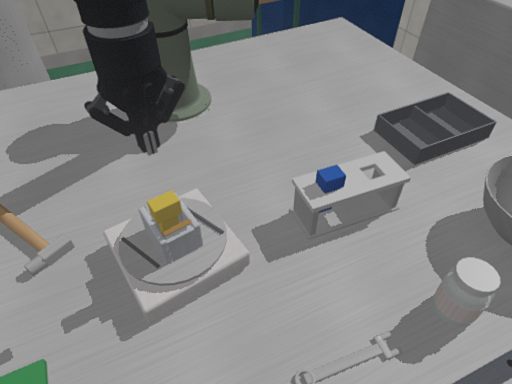

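The yellow key is seated upright at (168,215), the blue key is still in the rack at (331,178), and the gripper is clear.

```bash
python3 -c "
from plant import env
print(env.sign_off())"
```

```text
the job is handed in; nothing more can be done
None
```

I lifted the yellow key out of the rack and set it upright, head up, in the gap with its slope towards the brass wall. I pressed it down in the grasp, let go, and pressed the head again with shut fingers. I signed off at about 19 s.

- **Tightness:** in the grasp, the force jumped to 35 N with only 0.4 mm of travel. The second press reached 24.7 N and moved the head 0.2 mm. The tip ended about 52 mm below the gap mouth. I could not read the hub's shift directly, so "tight" is inferred from force and depth.
- **Final picture:** the key stands upright, the blue key is still in the rack, and the gripper is clear with about zero force.
- **Disagreements:** the cameras differed by 2–5 mm on the gap and head positions, within what the grasp and the gap allow. The tool drifted about 3 mm along the gap's length while pressing, about 1 mm of that commanded by me, with no visible effect.

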